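# Stack the blue parts tray in the weld cell

## Robot

A 7-joint arm with a two-finger parallel gripper is mounted at the origin on the work surface. World frame = base frame: x ahead of the robot, y to its left, z up, the work surface at z = 0. Lengths are in m, angles in rad, forces in N, time in s.
With the tool pointing down it reaches from about 0.4 to 0.875 m from the base axis. Payload 19.3 kg.
Tool frame: the origin (TCP) lies at the very end of the fingers, on their centre line; the grasp point (between the pads) lies 19 mm behind it; z points along the fingers, y is the direction in which the jaws open and shut (so a half turn about z gives the same grasp; the last joint's range is limited). The gripper opens to 85 mm and grips with 20 to 120 N. Pads are 22 mm wide; open, the fingers measure 114 mm over their backs; the gripper's body (76 mm by 85 mm) begins 54 mm behind the grasp point. The pads swing forward as they close: fully open they stand 13 mm farther back than shut.
Start: joints at [-1.358, 0.521, -0.036, 1.599, 0.021, 1.021, -0.113], TCP at [0.174, 0.6, 0.231] pointing down, gripper open.
Joint ranges: [-2.91, 2.91], [-0.3, 2.13], [-1.5, 1.42], [0.17, 2.43], [-1.26, 4.41], [0.16, 1.93], [-2.52, 2.52]. Speed limits (rad/s): [1.89, 1.89, 2.39, 2.39, 3.01, 3.01, 3.01].

## Interface

Orientations are given as [roll, pitch, yaw] about the fixed x, y, z axes, in that order (R = Rz(yaw) Ry(pitch) Rx(roll)).
In Python, from workcell import bot, grab_frame, calibration, workorder gives the robot as it stands.
- The arm moves only by the tool move_arm, never from a script. Its arguments are lists of equal length, an entry for each row: "jaw": the closure in counts, from 0 (fully open) to 255 (shut); "dp": the shift along the tool's x, y, z in units of 800 mm (1.0 is 800 mm), a list of three; "rotation": the turn, a rotation vector about the tool's x, y, z in units of pi rad (1.0 is pi rad), a list of three. In form: {"jaw": [jaw, ...], "dp": [[dx, dy, dz], ...], "rotation": [[rx, ry, rz], ...]}. A call has 1 to 10 rows; each row shifts and turns the commanded pose from where the row before left it, along the tool's axes as they then stand; what a row does not reach is not made up. A row lasts 1/8 s, in which the tool goes at most 62.5 mm and 10.7 degrees, less where a joint would pass 70% of its speed; a pose out of reach is approached as far as the arm can. A call with a number of a shift or a turn outside -1 to 1 is refused whole. A call with a gripper value outside its range is refused whole. The fingers move at their own pace and stop on an object; "squeeze" is the grip in N (left out, the last holds). Time passes only in rows, so rows that do not move let the fingers close. It gives the time, the measured TCP pose, the force and the opening at its end, in the units of the state.
- bot.observe(): the state, without advancing time (a new reading comes with each control period).
- grab_frame(name): name is "scene" or "top"; returns the picture (420x560x3 uint8, blue, green, red); there is no depth.
- calibration(name): a dict with "camera_matrix" (3x3 intrinsics, pixels), "T" (4x4, takes a point from camera to world coordinates). Camera axes: x right, y down, z forward; pixel columns grow to the right and rows downward; lengths in m; the calibration is good to about 2 mm. A picture is of the moment at which its call begins. calibration takes no time and is no camera call.
- workorder.job_done(): hands the job in, once; it reports no verdict.
The state is a dict: "clock": time; "qpos": joint angles; "qd": joint speeds; "joint_efforts": joint torques, N m; "position": TCP position; "tool_rot": TCP orientation; "force": force on the tool from outside, world axes, zero at the start; "moment": the same for the moment, N m; "grip_width": finger opening in m.
Only numpy, scipy, OpenCV 4.12 (cv2) and the standard library are available. Lean on these libraries where they do the work, as an engineer would, in place of code of your own. Each camera call takes 0.05 s, during which the arm holds its last target. There are 200 camera calls.

## Task

Pick up the blue parts tray by its black handle and stack it on the base with the blue sockets, long side along long side, so that all four corner pins are down in the sockets and the tray lies flat on the socket rims. Lower it in rather than dropping it, then let go. Leave the orange tray standing where it is.

Things in the scene. Friction and masses are not known exactly. Their poses are not given: they have to be found in the camera images.
- blue_tray_grip (a point): Loose blue tray, 160 x 130 mm, 0.36 to 0.6 kg, carrying steel discs. Point: centre of its black handle bar, 88 mm above the pin tips; x along bar and long side, z up. Bar 80 long (x), 20 thick (y), 24 high; free below it down to 61 mm above the pin tips. Four 12 mm pins, 26 mm long, at x +-58, y +-43 under the plate. A half turn makes no difference.
- blue_base_rims (a point): Base to stack on, fixed: aluminium plate 160 x 130 mm, no handle, four square blue sockets at x +-58, y +-43 mm, 36 mm wide inside, 30 deep, 3 mm walls (pins have 12 mm play each way). Point: its centre at socket rim height, 47 mm above the table; x along long side, z up. With the tray home, plate on the rims, its handle centre is 62 mm above this point.
- orange_tray_grip (a point): Bystander: orange tray, same make and size as the blue one, carrying square copper plates, loose on its pins. Point: centre of its black handle bar, 88 mm above the table (bar top at 100 mm); axes as for the blue tray. Leave it where it is.
- orange_base_rims (a point): Bystander: fixed base of the same size but with orange sockets, not the one to stack on. Point: its centre at socket rim height, 47 mm above the table; axes as for the other base.
Mind the look-alikes: they are no part of the job. What is shaped like the part that bears blue_tray_grip but purple or turquoise is not meant.

How it is judged:
On the way:
1. the blue tray is lowered, still in the gripper, until its pins are down in the blue sockets (within about 13 mm of home) (z of blue_tray_grip in the frame of blue_base_rims below 0.075 m and horizontal distance between blue_tray_grip and blue_base_rims below 0.022 m and angle between the x axis of blue_tray_grip and the x axis of blue_base_rims, either way round below 0.26 rad and contact force between the fingers and blue_tray above 0.5 N), for 0.05 s.
At the end, for the whole second after the job is handed in: The blue tray rests level (within 0.06 rad) on the blue-socketed base with all four pins in its sockets: handle centre 62 mm (56 to 66) above the rim centre, within 22 mm of it sideways, long sides parallel within 0.26 rad, released and at rest. The orange tray has not moved more than 30 mm (z of blue_tray_grip in the frame of blue_base_rims between 0.056 and 0.066 m and horizontal distance between blue_tray_grip and blue_base_rims below 0.022 m and angle between the x axis of blue_tray_grip and the x axis of blue_base_rims, either way round below 0.26 rad and angle between blue_tray_grip's own z axis and vertical below 0.06 rad and linear speed of blue_tray below 0.02 m/s); the robot touches nothing.
It fails at once if the orange tray is moved by more than 30 mm (distance of orange_tray_grip from where it was at the start of the episode above 0.03 m).
It also fails if it takes over 42 s, if anything falls off the work surface, if the arm or the gripper's body presses on something with over 40 N, if the wrist force passes 120 N, or if a joint passes its speed limit or range.

## Working session

There is one attempt and no reset: what is moved stays moved. The work goes in short steps, Python scripts to look and compute and a tool call to move; the robot and the scene stay as the last step left them, time stands still between calls to the robot, and variables do not carry over. Pictures are saved under pics/ and viewed, about 8 in all and at most 12, crops included, and the job is handed in when it is done.

Besides the shell and the picture viewer there is one more tool, called after "Request:" by a JSON object that holds its "fn" and its "kwargs". move_arm: Moves the arm, as the interface text tells. Shifts and turns lie within -1 to 1; 1 stands for 800 mm of shift or pi rad of turn. Its arguments: {"type":"object","properties":{"jaw":{"type":"array","items":{"type":"number"}},"dp":{"type":"array","items":{"type":"array","items":{"type":"number","minimum":-1,"maximum":1}}},"rotation":{"type":"array","items":{"type":"array","items":{"type":"number","minimum":-1,"maximum":1}}},"squeeze":{"type":"number"}},"required":["jaw","dp","rotation"]}

```bash
ls; mkdir -p pics; python3 - <<'E'
from workcell import bot, grab_frame, calibration, workorder
import cv2
for n in("scene","top"):
    cv2.imwrite(f"pics/{n}0.png",grab_frame(n)); c=calibration(n); print(c)
print(bot.observe())
E
```

```text
pics
{'camera_matrix': array([[388.90025372,   0.        , 275.51212023],
       [  0.        , 388.90025372, 208.35643106],
       [  0.        ,   0.        ,   1.        ]]), 'T': array([[-0.89912321,  0.28465745, -0.33248697,  0.75052931],
       [ 0.43766903,  0.59308555, -0.67579239,  0.65628319],
       [ 0.00482388, -0.75313987, -0.65784273,  0.73502307],
       [ 0.        ,  0.        ,  0.        ,  1.        ]])}
{'camera_matrix': array([[521.78568421,   0.        , 275.19655525],
       [  0.        , 521.78568421, 211.08582222],
       [  0.        ,   0.        ,   1.        ]]), 'T': array([[ 2.01681194e-02, -9.91186616e-01,  1.30928756e-01,
         2.66813288e-01],
       [-9.99789630e-01, -2.04833864e-02, -1.06150703e-03,
        -8.63092518e-03],
       [ 3.73401587e-03, -1.30879804e-01, -9.91391211e-01,
         1.27928859e+00],
       [ 0.00000000e+00,  0.00000000e+00,  0.00000000e+00,
         1.00000000e+00]])}
{'clock': 0.1, 'qpos': array([-1.358177  ,  0.52193759, -0.03632097,  1.59993164,  0.02117205,
        1.02108956, -0.11280047]), 'qd': array([-0.00015606, -0.00281624,  0.00062923, -0.00103373, -0.00059269,
        0.00036917, -0.00070301]), 'joint_efforts': array([ 3.16939513e-03, -9.28482127e+01,  1.98368244e+00, -3.70535910e+01,
        1.79601309e-02,  5.33657309e-03, -3.32965282e-07]), 'position': array([0.17436183, 0.59988417, 0.23080076]), 'tool_rot': array([-3.14061134e+00,  4.72521874e-05,  2.85874133e+00]), 'force': array([ 0.92473352,  0.28847913, -0.52854714]), 'moment': array([-0.05914699,  0.02864509, -0.05188188]), 'grip_width': 0.0848141659297302}
```

View pics/top0.png

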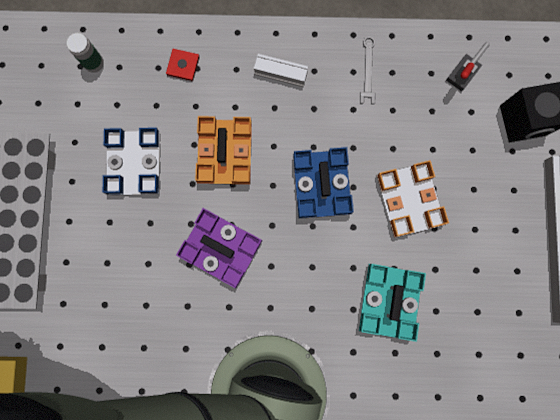

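View pics/scene0.png

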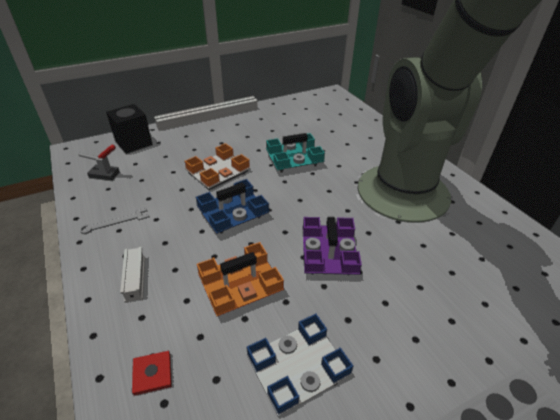

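Top view candidates: blue tray (324,182), purple (220,247), turquoise (392,300) and orange (223,148). The bases are blue-socketed (132,162) and orange-socketed (412,199). I choose the blue tray at (324,182) and the base at (132,162), and check both in a close crop.

```bash
python3 - <<'E'
import cv2,numpy as np
im=cv2.imread("pics/top0.png")
a=im[115:215,85:185];b=im[132:232,275:375]
cv2.imwrite("pics/c1.png",np.hstack([cv2.resize(x,(400,400),interpolation=cv2.INTER_CUBIC) for x in(a,b)]))
E
```

```text
(no output)
```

View pics/c1.png

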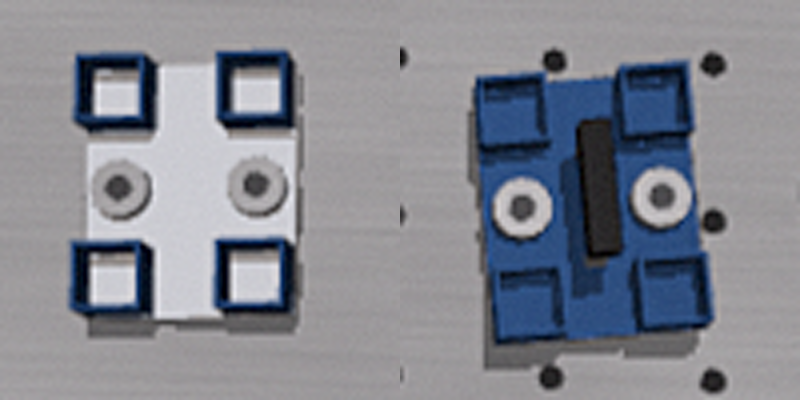

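The crop confirms it: blue tray on the right with steel discs and a black bar, and a white base with blue sockets and no handle on the left. Rim centres in the crop are (111,91), (253,88), (106,277) and (251,275). Bar top corners are (178,123), (210,119), (222,252) and (190,258).

```bash
cat > h.py <<'E'
import numpy as np,cv2
from workcell import bot,grab_frame,calibration
def ray(n,px,z):
    c=calibration(n);T=c["T"];d=T[:3,:3]@np.linalg.solve(c["camera_matrix"],[px[0],px[1],1]);o=T[:3,3]
    return o+d*(z-o[2])/d[2]
def proj(n,p):
    c=calibration(n);T=c["T"];q=c["camera_matrix"]@(T[:3,:3].T@(np.array(p)-T[:3,3]));return q[:2]/q[2]
E
python3 - <<'E'
from h import *
np.set_printoptions(precision=4,suppress=True)
f=lambda u,o:(np.array(u)+.5)/4-.5+o
B=[ray("top",f(u,[85,115]),.047)for u in[(111,91),(253,88),(106,277),(251,275)]]
G=[ray("top",f(u,[275,132]),.1)for u in[(178,123),(210,119),(222,252),(190,258)]]
B=np.array(B);G=np.array(G)
d=B[0]+B[1]-B[2]-B[3];e=G[0]+G[1]-G[2]-G[3]
print(B,B.mean(0),np.arctan2(d[1],d[0])); print(G,G.mean(0),np.arctan2(e[1],e[0]))
for n,u in(("orange",(222,146)),("obase",(412,199)),("purple",(218,246))): print(n,ray("top",u,.1))
print(proj("scene",G.mean(0)),proj("scene",B.mean(0)))
from scipy.spatial.transform import Rotation as R
print(R.from_euler("xyz",bot.observe()["tool_rot"]).as_matrix())
E
```

```text
[[0.6016 0.3884 0.047 ]
 [0.6053 0.3025 0.047 ]
 [0.4872 0.3844 0.047 ]
 [0.4902 0.2977 0.047 ]] [0.5461 0.3432 0.047 ] 0.03826961478867394
[[ 0.5381 -0.109   0.1   ]
 [ 0.5408 -0.1275  0.1   ]
 [ 0.4632 -0.1349  0.1   ]
 [ 0.4593 -0.1166  0.1   ]] [ 0.5003 -0.122   0.1   ] 0.09571935623859132
orange [0.5721 0.1164 0.1   ]
obase [ 0.4569 -0.3224  0.1   ]
purple [0.3404 0.1177 0.1   ]
[230.5408 187.7008] [298.6145 354.0696]
[[-0.9603  0.2791 -0.0002]
 [ 0.2791  0.9603 -0.001 ]
 [-0.     -0.001  -1.    ]]
```

Request:
{"fn": "move_arm", "kwargs": {"jaw": [0,0,0,0,0,0,0,0,0,0], "dp": [[-0.0375,-0.035,0],[-0.0375,-0.035,0],[-0.0375,-0.035,0],[-0.0375,-0.035,0],[-0.0375,-0.035,0],[-0.0375,-0.035,0],[-0.0375,-0.035,0],[-0.0375,-0.035,0],[-0.0375,-0.035,0],[-0.0375,-0.035,0]], "rotation": [[0,0,-0.012],[0,0,-0.012],[0,0,-0.012],[0,0,-0.012],[0,0,-0.012],[0,0,-0.012],[0,0,-0.012],[0,0,-0.012],[0,0,-0.012],[0,0,-0.012]], "squeeze": 60}}

```text
clock: 1.35
position: [0.4401, 0.2888, 0.2312]
tool_rot: [-3.141, -0.0, -3.046]
force: [0.1, 0.2, 0.2]
grip_width: 0.0851
```

Request:
{"fn": "move_arm", "kwargs": {"jaw": [0,0,0,0,0,0,0,0,0,0], "dp": [[-0.0026,-0.052,0],[-0.0026,-0.052,0],[-0.0026,-0.052,0],[-0.0026,-0.052,0],[-0.0026,-0.052,0],[-0.0026,-0.052,0],[-0.0026,-0.052,0],[-0.0026,-0.052,0],[-0.0026,-0.052,0],[-0.0026,-0.052,0]], "rotation": [[0,0,0],[0,0,0],[0,0,0],[0,0,0],[0,0,0],[0,0,0],[0,0,0],[0,0,0],[0,0,0],[0,0,0]]}}

```text
clock: 2.6
position: [0.4991, -0.1237, 0.2312]
tool_rot: [3.142, -0.0, -3.047]
force: [1.6, -0.2, 0.5]
grip_width: 0.0853
```

```bash
python3 - <<'E'
from h import *
print(bot.observe()["qpos"].round(3))
im=grab_frame("scene");c=im[100:250,160:360]
cv2.imwrite("pics/s1.png",cv2.resize(c,(800,600),interpolation=cv2.INTER_CUBIC))
E
```

```text
[ 0.014  0.349  0.146  1.895 -0.063  0.902  1.855]
```

View pics/s1.png

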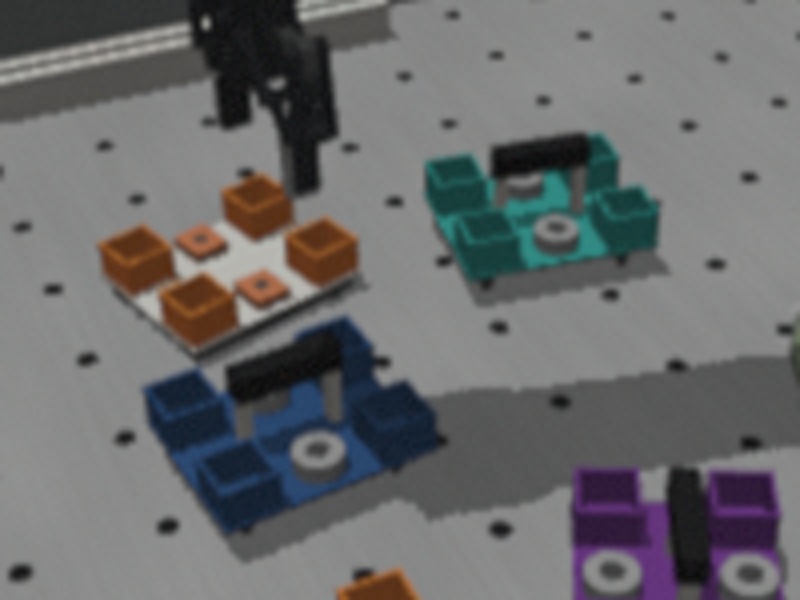

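The crop shows the bar on two posts with its centre near crop (285,367), i.e. scene pixel (231,192), which agrees with the top-view position. The space under it is clear, so I descend and grip.

Request:
{"fn": "move_arm", "kwargs": {"jaw": [0,0,0,0,0,0,0,0], "dp": [[-0.0018,0.002,0.03],[0,0,0.03],[0,0,0.03],[0,0,0.03],[0,0,0.03],[0,0,0.03],[0,0,0.015],[0,0,0.01]], "rotation": [[0,0,0],[0,0,0],[0,0,0],[0,0,0],[0,0,0],[0,0,0],[0,0,0],[0,0,0]]}}

```text
clock: 3.65
position: [0.5004, -0.1206, 0.067]
tool_rot: [-3.142, -0.0, -3.047]
force: [0.5, 1.0, -0.6]
grip_width: 0.0857
```

Request:
{"fn": "move_arm", "kwargs": {"jaw": [255,255,255,255,255,255,255,255], "dp": [[0,0,0],[0,0,0],[0,0,0],[0,0,0],[0,0,0],[0,0,0],[0,0,0],[0,0,0]], "rotation": [[0,0,0],[0,0,0],[0,0,0],[0,0,0],[0,0,0],[0,0,0],[0,0,0],[0,0,0]], "squeeze": 70}}

```text
clock: 4.65
position: [0.5006, -0.1205, 0.0678]
tool_rot: [3.142, 0.001, -3.047]
force: [-1.7, 1.7, 7.9]
grip_width: 0.0192
```

Request:
{"fn": "move_arm", "kwargs": {"jaw": [255,255,255,255,255,255,255,255], "dp": [[0,0,-0.01],[0,0,-0.025],[0,0,-0.035],[0,0,-0.035],[0,0,-0.035],[0,0,-0.035],[0,0,-0.025],[0,0,0]], "rotation": [[0,0,0],[0,0,0],[0,0,0],[0,0,0],[0,0,0],[0,0,0],[0,0,0],[0,0,0]]}}

```text
clock: 5.65
position: [0.5008, -0.1207, 0.2285]
tool_rot: [-3.141, 0.002, -3.048]
force: [-0.2, -1.0, -4.5]
grip_width: 0.0192
```

```bash
python3 - <<'E'
from h import *
s=bot.observe();print(s["force"],s["moment"],s["grip_width"])
im=grab_frame("scene");c=im[60:210,140:340]
cv2.imwrite("pics/s2.png",cv2.resize(c,(800,600),interpolation=cv2.INTER_CUBIC))
E
```

```text
[-0.24500223 -1.00545091 -4.50216692] [ 0.01665335 -0.05747722 -0.02223543] 0.01920578994158787
```

View pics/s2.png

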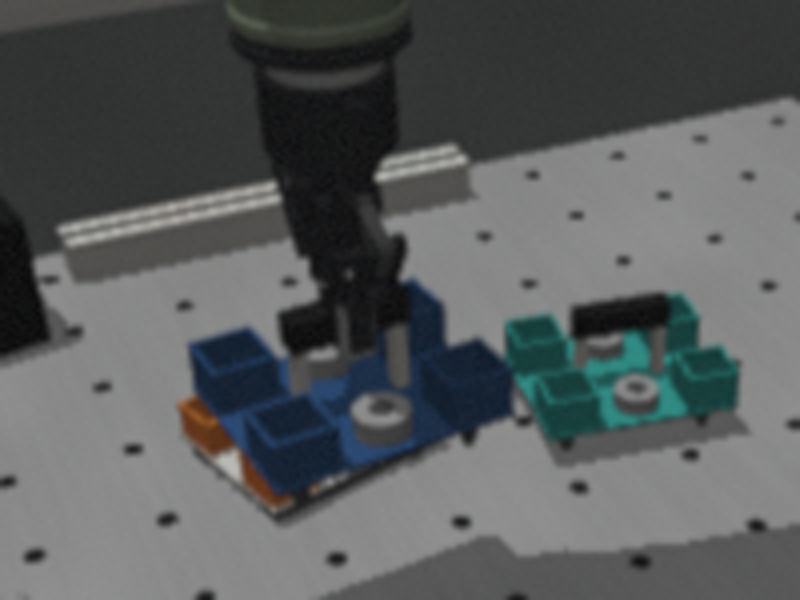

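The tray hangs level in the gripper, with the bar gripped at its middle (crop ~(345,320)). Next I carry it to the base.

Request:
{"fn": "move_arm", "kwargs": {"jaw": [255,255,255,255,255,255,255,255,255,255], "dp": [[-0.004,0.02,0],[-0.008,0.04,0],[-0.01,0.05,0],[-0.01,0.05,0],[-0.01,0.05,0],[-0.01,0.05,0],[-0.01,0.05,0],[-0.01,0.05,0],[-0.01,0.05,0],[-0.01,0.05,0]], "rotation": [[0,0,0],[0,0,0],[0,0,0],[0,0,0],[0,0,0],[0,0,0],[0,0,0],[0,0,0],[0,0,0],[0,0,0]]}}

```text
clock: 6.95
position: [0.5381, 0.2549, 0.2261]
tool_rot: [-3.141, -0.002, -3.047]
force: [0.3, -0.1, -3.7]
grip_width: 0.0188
```

Request:
{"fn": "move_arm", "kwargs": {"jaw": [255,255,255,255,255,255,255,255], "dp": [[-0.009,0.045,0],[-0.006,0.035,0],[-0.004,0.02,0],[0,0.01,0],[0,0,0],[0,0,0],[0,0,0],[0,0,0]], "rotation": [[0,0,0],[0,0,0],[0,0,0],[0,0,0],[0,0,0.009],[0,0,0.009],[0,0,0],[0,0,0]]}}

```text
clock: 7.95
position: [0.5461, 0.3414, 0.2274]
tool_rot: [-3.142, 0.0, -3.104]
force: [0.3, 0.2, -4.6]
grip_width: 0.0191
```

```bash
python3 - <<'E'
from h import *
s=bot.observe();print(s["force"],s["position"],s["tool_rot"],s["grip_width"],s["qpos"].round(2))
im=grab_frame("scene");c=im[240:420,180:420]
cv2.imwrite("pics/s3.png",cv2.resize(c,(800,600),interpolation=cv2.INTER_CUBIC))
E
```

```text
[ 0.30248067  0.2182503  -4.58281616] [0.54606349 0.34135317 0.22740243] [-3.14152299e+00  1.04048100e-04 -3.10427345e+00] 0.019125885878508195 [-0.69  0.56  0.05  1.55 -0.03  1.03  0.99]
```

View pics/s3.png

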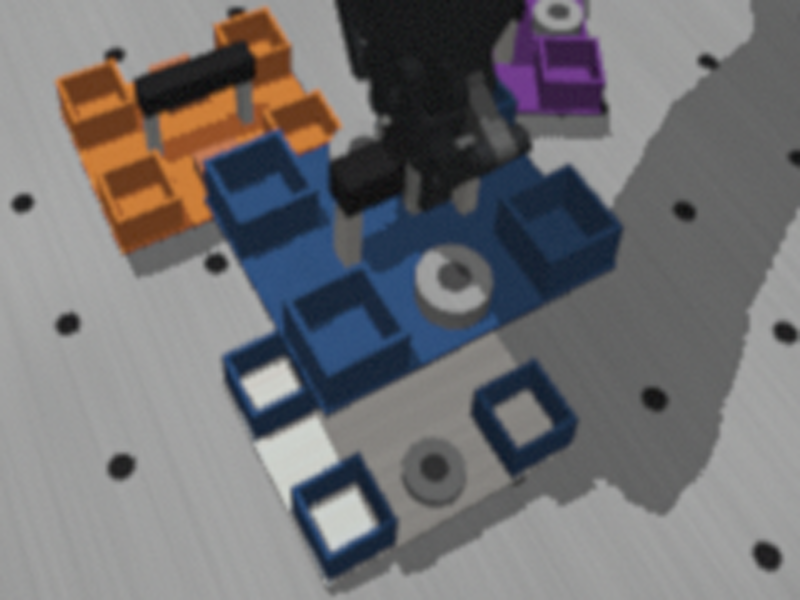

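The tray hangs above the base, clear of the orange tray. The visible base rims centre at crop (270,375), (343,510) and (524,405), which I check against the estimate.

```bash
python3 - <<'E'
from h import *
a=.038;R=np.array([[np.cos(a),-np.sin(a)],[np.sin(a),np.cos(a)]])
for s in((58,43),(58,-43),(-58,43),(-58,-43)):
    p=np.array([.546,.343])+R@np.array(s)/1000
    print(s,(proj("scene",[*p,.047])-[180,240])*3.333)
E
```

```text
(58, 43) [342.23585446 496.02951583]
(58, -43) [269.37353465 362.0689772 ]
(-58, 43) [523.8580189  397.86206365]
(-58, -43) [441.62309527 278.17567692]
```

Request:
{"fn": "move_arm", "kwargs": {"jaw": [255,255,255,255,255,255], "dp": [[0,0.002,0.015],[0,0,0.025],[0,0,0.03],[0,0,0.03],[0,0,0.015],[0,0,0]], "rotation": [[0,0,0],[0,0,0],[0,0,0],[0,0,0],[0,0,0],[0,0,0]]}}

```text
clock: 8.75
position: [0.5456, 0.3432, 0.1345]
tool_rot: [-3.141, -0.001, -3.104]
force: [-0.8, -1.1, -3.5]
grip_width: 0.0191
```

```bash
python3 - <<'E'
from h import *
im=grab_frame("scene");c=im[270:420,200:400]
cv2.imwrite("pics/s4.png",cv2.resize(c,(800,600),interpolation=cv2.INTER_CUBIC))
E
```

```text
(no output)
```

View pics/s4.png

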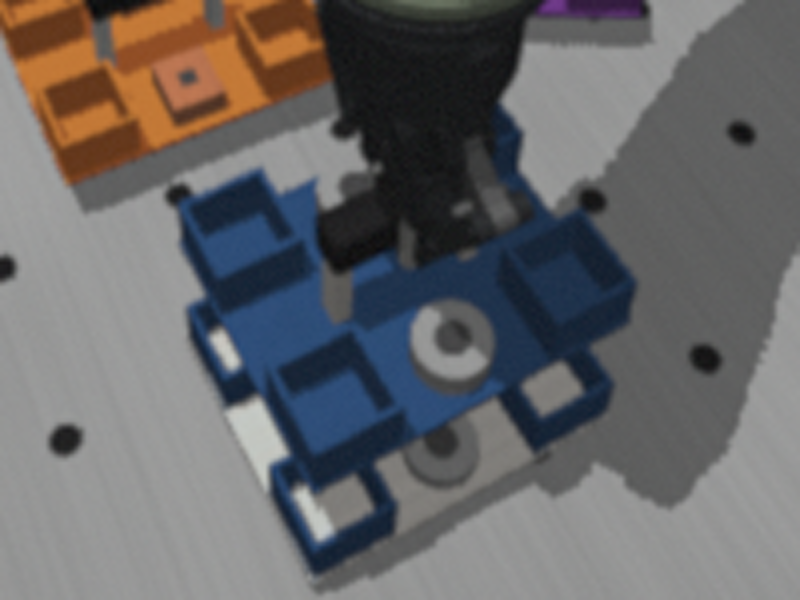

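The tray sits square above the base: its front socket (335,400) is over the base's front socket (330,505). The right and left pairs line up too. Now I lower it slowly.

Request:
{"fn": "move_arm", "kwargs": {"jaw": [255,255,255,255,255,255,255], "dp": [[0,0,0.01],[0,0,0.01],[0,0,0.01],[0,0,0.01],[0,0,0.0075],[0,0,0.005],[0,0,0]], "rotation": [[0,0,0],[0,0,0],[0,0,0],[0,0,0],[0,0,0],[0,0,0],[0,0,0]]}}

```text
clock: 9.68
position: [0.5458, 0.3433, 0.0931]
tool_rot: [-3.141, -0.0, -3.104]
force: [-0.2, 0.0, -3.9]
grip_width: 0.0188
```

Request:
{"fn": "move_arm", "kwargs": {"jaw": [255,255,255,255], "dp": [[0,0,0.0025],[0,0,0.002],[0,0,0.001],[0,0,0]], "rotation": [[0,0,0],[0,0,0],[0,0,0],[0,0,0]]}}

```text
clock: 10.18
position: [0.5459, 0.3434, 0.089]
tool_rot: [3.142, 0.0, -3.104]
force: [-0.4, -0.2, -2.3]
grip_width: 0.0192
```

Request:
{"fn": "move_arm", "kwargs": {"jaw": [255,255,255], "dp": [[0,0,0.001],[0,0,0.001],[0,0,0]], "rotation": [[0,0,0],[0,0,0],[0,0,0]]}}

```text
clock: 10.55
position: [0.5459, 0.3434, 0.0889]
tool_rot: [3.141, 0.0, -3.104]
force: [-10.3, -5.6, 21.6]
grip_width: 0.019
```

It is seated at the predicted height (TCP 0.0889 against 0.0888) with upward contact force. I ease off and release.

Request:
{"fn": "move_arm", "kwargs": {"jaw": [255,200,100,0,0,0,0,0], "dp": [[0,0,-0.0015],[0,0,0],[0,0,0],[0,0,0],[0,0,0],[0,0,0],[0,0,0],[0,0,0]], "rotation": [[0,0,0],[0,0,0],[0,0,0],[0,0,0],[0,0,0],[0,0,0],[0,0,0],[0,0,0]]}}

```text
clock: 11.55
position: [0.5459, 0.3433, 0.0885]
tool_rot: [-3.142, -0.0, -3.104]
force: [-0.1, 0.2, -0.2]
grip_width: 0.0856
```

Request:
{"fn": "move_arm", "kwargs": {"jaw": [0,0,0,0,0,0,0,0,0,0], "dp": [[0,0,-0.015],[0,0,-0.03],[0,0,-0.03],[0,0,-0.04],[0,0,-0.04],[0,0,-0.03],[0,0,0],[0,0,0],[0,0,0],[0,0,0]], "rotation": [[0,0,0],[0,0,0],[0,0,0],[0,0,0],[0,0,0],[0,0,0],[0,0,0],[0,0,0],[0,0,0],[0,0,0]]}}

```text
clock: 12.8
position: [0.5457, 0.3432, 0.2359]
tool_rot: [-3.141, -0.001, -3.104]
force: [0.8, -0.5, -0.4]
grip_width: 0.0852
```

```bash
python3 - <<'E'
from h import *
s=bot.observe();print(s["force"],s["position"],s["grip_width"])
im=grab_frame("scene");c=im[220:420,170:430]
cv2.imwrite("pics/s5.png",cv2.resize(c,(780,600),interpolation=cv2.INTER_CUBIC))
E
```

```text
[ 0.78443803 -0.51252049 -0.39935753] [0.54571921 0.34321461 0.23593908] 0.08523447351243696
```

View pics/s5.png

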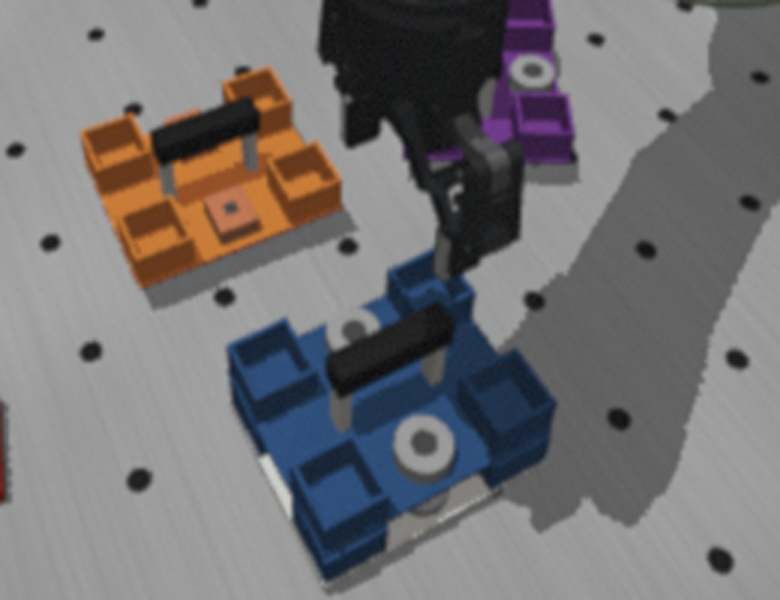

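The tray lies flat on the blue base, with sockets stacked on sockets and the bar top centred near crop (391,340). The gripper is clear and the orange tray is untouched.

```bash
python3 - <<'E'
from h import *
from workcell import workorder
print(ray("scene",(170+391/3,220+338/3),.121), "expect ~.546 .343")
workorder.job_done()
E
```

```text
[0.54622476 0.34302046 0.121     ] expect ~.546 .343
the job is handed in; nothing more can be done
```

I gripped the blue tray by its handle bar and carried it level over the orange tray. I then lowered it into the blue-socketed base, released it there and handed the job in at about 13 s of the 42 s allowed.

**Seating:** the tray touched down with the tool at 0.0889 m, against 0.0888 m predicted for a fully seated tray. Upward contact force rose to about 22 N.

**Final position:** in the last picture the tray lies flat with its sockets stacked over the base's. The handle measured at (0.546, 0.343), within 1 mm of the base centre I had measured.

**Clearance:** the gripper is open and about 150 mm above where it released the tray. The orange tray looks unmoved in the picture, though I did not measure it.

**Disagreement:** the base rims I read in the scene camera sat about 2–4 px below the position predicted from the top camera. I took this as my own reading error, since it was well inside the 12 mm pin play.

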